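# Knock the hand grinder through and release it

## Robot

A 6-joint arm with a two-finger parallel gripper is mounted at the origin on the work surface. World frame = base frame: x ahead of the robot, y to its left, z up, the work surface at z = 0. Lengths are in m, angles in rad, forces in N, time in s.
With the tool pointing down it reaches from about 0.35 to 0.775 m from the base axis. Payload 7.3 kg.
Tool frame: the origin (TCP) lies midway between the tips of the shut fingers; the grasp point (between the pads) lies 19 mm behind it; z points along the fingers, y is the line along which they close (so a half turn about z gives the same grasp; the last joint's range is limited). The gripper opens to 92 mm and grips with 3 to 60 N. Pads are 19 mm wide; open, the fingers measure 130 mm over their backs; the gripper's body (75 mm by 190 mm) begins 47 mm behind the grasp point.
Start: joints at [-1.483, 0.342, 1.524, -0, 1.275, -0.146], TCP at [0.122, -0.511, 0.202] pointing down, gripper open.
Joint ranges: [-2.53, 2.53], [-0.77, 2.02], [0.04, 2.7], [-1, 4.14], [0.28, 2.66], [-3.11, 3.11]. Speed limits (rad/s): [2.57, 2.57, 3.14, 3.14, 3.14, 3.14].

## Interface

Orientations are given as a unit quaternion [x, y, z, w].
In Python, from workcell import env, eyes gives the robot as it stands. The module is installed in compiled form; this text tells all that it offers.
- The arm moves only by the tool servo_tool, never from a script. Its argument "series" is a list of rows, each a list of 4 numbers: the shift along the tool's x, y, z in mm, then the turn about the tool's z in degrees. In form: [[tx, ty, tz, roll], ...]. A call has 1 to 5 rows; each row is the pose to reach, as a shift and turn from the pose commanded when the call began, along the tool's axes at that moment; what a row does not reach only later rows make up. A row lasts 1/12 s, in which the tool goes at most 41.7 mm and 7.16 degrees, less where a joint would pass 70% of its speed; a pose out of reach is approached as far as the arm can. A call with a gripper value outside its range is refused whole. "gripper" is the finger opening in mm, from 0 to 91.8, set as the call begins (left out, the last holds). The fingers move at their own pace and stop on an object; the grip force is fixed at half the most. Time passes only in rows, so rows that repeat a pose let the fingers close. It gives the time, the measured TCP pose, the force, the opening and the grip force at its end, in the units of the state.
- env.get_state(): the state, without advancing time (a new reading comes with each control period).
- eyes.grab_frame(name): name is "side" or "top"; returns a dict with "color" (420x560x3 uint8, blue, green, red), "K" (3x3 intrinsics, pixels), "rvec" (rotation vector, rad) and "tvec" (3), from world to camera coordinates, as OpenCV has them. Camera axes: x right, y down, z forward; pixel columns grow to the right and rows downward; lengths in m; the calibration is good to about 2 mm. A picture is of the moment at which its call begins. There is no depth.
- env.close_job(): hands the job in; it is judged then, once.
The state is a dict: "time_s": time; "joint_positions": joint angles; "dq": joint speeds; "joint_torque": joint torques, N m; "position": TCP position; "ee_rot": TCP orientation; "wrist_force": force on the tool from outside, world axes, zero at the start; "torque": the same for the moment, N m; "width": finger opening in m; "finger_force": force on a finger pad.
Only numpy, scipy, OpenCV 4.12 (cv2) and the standard library are available. Lean on these libraries where they do the work, as an engineer would, in place of code of your own. Each camera call takes 0.05 s, during which the arm holds its last target. There are 200 camera calls.

## Task

The grinding is finished: knock the last bits through the grinder. Using only the fingertips, lightly tap the flat lug on the hopper's rim, then lightly tap the discharge spout, then press the small release lever down gently, so that its end sinks by 3 to 5 cm, and leave it down. Do not move the crank, the bowl or the other things standing around, and do not pull the hopper, spout or lever upward.

Things in the scene. Friction and masses are not known exactly. Their poses are not given: they have to be found in the camera images.
- grinder: Steel hand-crank grinder bolted to the slab, turned up to half a radian. Foot 150 x 140 mm; barrel (radius 37 mm) along its y axis, 130 mm up. Origin: centre of the foot's underside; z up. In its frame the spout points to -y, the crank is at the +y end, the release lever sticks out to -x, towards the robot. A burr head, radius 42 mm, ends the barrel at y = -120 mm.
- hopper: Steel funnel on top of the barrel, round rim 100 mm across, axis at grinder x = 0, y = 10 mm, rim 255 mm above the slab. It floats on a soft upright spring: gives 0.4 N per mm straight down and comes back up; after 14 mm it meets a hard stop. Origin: on its axis, 85 mm below the rim.
- lug_top (a point): Centre of the upper face of a flat steel lug, 34 x 36 mm and 6 mm thick, fixed to the hopper's rim on the crank side (+y of the grinder), level with the rim, 255 mm above the slab: the place to tap from above.
- spout: Sheet-steel discharge spout, a tongue 50 mm wide and 75 mm long that leaves the burr head to -y of the grinder and slopes down 0.12 rad; low side walls on its inner half only. It hinges at its root on a spring: at the tapping place it gives 0.5 N per mm downward and comes back; a hard stop after 13 mm. Origin: on the hinge, 116 mm to -y of the grinder's origin and 114 mm up.
- spout_lip (a point): Top of the spout's tongue near its outer end, 60 mm from the hinge and about 107 mm above the slab: the place to tap from above.
- lever: Small steel release lever: a 10 mm round bar sticking out about 100 mm to -x of the grinder, with a flat 36 x 34 mm pad at its end. Origin: on its hinge, 42 mm to -x and 20 mm to +y of the grinder's origin, 128 mm up.
- lever_pad (a point): Centre of the pad's upper face, 85 mm out from the lever's hinge. 133 mm above the slab when the lever is level; it starts within 9 mm of that. It goes down in an arc (40 mm down, 10 mm inwards) against 2 to 3 N of friction, without spring or click, and stays where it is left; a hard stop only at 65 mm above the slab.
- crank_grip (a point): Middle of the crank's wooden grip (26 mm thick, 75 mm long, parallel to the grinder's y axis), 95 mm from the barrel's axis, beyond the barrel's +y end; the crank starts at any angle in its upper half turn or a little lower, and stays by friction.
- bowl: Aluminium bowl, 130 mm across, 50 mm high, loose, standing under the spout. Origin: centre of its underside.
- mug: White plastic mug, 76 mm across, 85 mm high, loose, in front of the grinder between lever and spout. Origin: centre of its underside.
- dish: Clay dish, 130 mm across, 32 mm high, loose, in front of the grinder on the crank side. Origin: centre of its underside.
- pestle: Wooden pestle, 130 mm tall, 48 mm across at its foot, standing loose behind the grinder. Origin: centre of its underside.
- jar: Glass jar with a metal cap, 72 mm across, 100 mm high, loose, at the left or right side. Origin: centre of its underside.
- can: Plain aluminium can, 68 mm across, 85 mm high, loose, at the other side. Origin: centre of its underside.
- spoon: Wooden spoon, 200 mm long, lying loose at the left. Origin: underside, near its middle.

How it is judged:
On the way, in this order (a step that is already met when the one before it is completed fails the run):
1. a fingertip taps the lug on the hopper's rim (the spring gives), nothing touching spout or lever (contact force between the fingers and hopper_c0 above 0.5 N and contact force between the arm and spout below 0.1 N and contact force between the arm and lever below 0.1 N), for 0.04 s.
2. then, off the hopper, a fingertip taps the spout, nothing touching the lever (contact force between the fingers and spout above 0.5 N and contact force between the arm and hopper below 0.1 N and contact force between the arm and lever below 0.1 N), for 0.04 s.
3. then, off the spout, the fingers have pressed the release lever down (pad at least 26 mm from where it started, below 116 mm) (distance of lever_pad from where it was at the start of the episode above 0.026 m and z of lever_pad in the frame of grinder below 0.116 m and contact force between the fingers and lever above 0.3 N and contact force between the arm and spout below 0.1 N), for 0.04 s.
At the end, for the whole second after the job is handed in: Lever left down (its pad over 25 mm from where it was, and between 70 and 117 mm above the slab), hopper lug and spout sprung back to within 4 mm of where they were, crank grip within 30 mm and every loose thing within 20 mm of its start (distance of lever_pad from where it was at the start of the episode above 0.025 m and z of lever_pad in the frame of grinder between 0.07 and 0.117 m and distance of each of lug_top, spout_lip from where it was at the start of the episode below 0.004 m and distance of crank_grip from where it was at the start of the episode below 0.03 m and distance of each of bowl, mug, dish, pestle, jar, can, spoon from where it was at the start of the episode below 0.02 m); the robot touches nothing.
It fails at once if the hopper, the spout or the lever is struck or pressed harder than 18 N (contact force between anything else and hopper above 18 N or contact force between anything else and spout above 18 N or contact force between anything else and lever above 18 N).
It fails at once if the hopper or the spout is pulled up by more than 8 mm, or the lever pad lifted above 155 mm (z of hopper in the frame of grinder above 0.178 m or z of spout_lip in the frame of grinder above 0.115 m or z of lever_pad in the frame of grinder above 0.155 m).
It fails at once if the crank is turned: its grip moves over 30 mm (distance of crank_grip from where it was at the start of the episode above 0.03 m).
It fails at once if a loose thing is lifted, carried or pushed over 20 mm (distance of any of bowl, mug, dish, pestle, jar, can, spoon from where it was at the start of the episode above 0.02 m).
It also fails if it takes over 54 s, if anything falls off the work surface, if the arm or the gripper's body presses on something with over 40 N, if the wrist force passes 120 N, or if a joint passes its speed limit or range.

## Working session

There is one attempt and no reset: what is moved stays moved. The work goes in short steps, Python scripts to look and compute and a tool call to move; the robot and the scene stay as the last step left them, time stands still between calls to the robot, and variables do not carry over. Pictures are saved under pics/ and viewed, at most 10 in all, crops included, and the job is handed in when it is done.

Besides the shell and the picture viewer there is one more tool, called after "Request:" by a JSON object that holds its "name" and its "arguments", one argument or row to a line. servo_tool: Moves the arm, as the interface text tells. Its arguments: {"type":"object","properties":{"series":{"type":"array","items":{"type":"array","items":{"type":"number"}}},"gripper":{"type":"number"}},"required":["series"]}

```bash
mkdir -p pics; cat > h.py <<'E'
import numpy as np, cv2
from workcell import env, eyes
def cam(f):
    R=cv2.Rodrigues(np.array(f["rvec"],float))[0]; t=np.array(f["tvec"],float).ravel(); return np.array(f["K"]),R,t
def ray(f,u,v):
    K,R,t=cam(f); d=R.T@np.linalg.solve(K,[u,v,1.]); return -R.T@t,d
def onz(f,u,v,z):
    c,d=ray(f,u,v); return c+d*(z-c[2])/d[2]
def tri(f,p,g,q):
    c1,d1=ray(f,*p); c2,d2=ray(g,*q)
    s=np.linalg.lstsq(np.c_[d1,-d2],c2-c1,rcond=None)[0]
    a=c1+s[0]*d1;b=c2+s[1]*d2; return (a+b)/2,np.linalg.norm(a-b)
def proj(f,P):
    return cv2.projectPoints(np.array(P,float).reshape(-1,3),np.array(f["rvec"],float),np.array(f["tvec"],float),np.array(f["K"]),None)[0].reshape(-1,2)
E
python3 - <<'E'
from h import *
import pickle
F={n:eyes.grab_frame(n) for n in("top","side")}
pickle.dump(F,open("F0.pkl","wb"))
for n,f in F.items():
    cv2.imwrite(f"pics/{n}0.png",cv2.resize(f["color"],(800,600),interpolation=cv2.INTER_CUBIC)); print(n,ray(f,280,210))
s=env.get_state(); print({k:np.round(v,3) for k,v in s.items()})
E
```

```text
top (array([0.27829379, 0.01831603, 1.46616296]), array([ 0.24076541, -0.00436781, -0.97062948]))
side (array([ 0.31873901, -1.21980794,  1.02009817]), array([ 0.19127476,  0.81190041, -0.55177304]))
{'time_s': np.float64(0.1), 'joint_positions': array([-1.483,  0.343,  1.525, -0.   ,  1.275, -0.146]), 'dq': array([-0.001,  0.001, -0.001, -0.   , -0.001, -0.001]), 'joint_torque': array([ 2.0000e-03, -4.3201e+01, -2.4469e+01,  7.2000e-02,  5.3000e-02,
       -0.0000e+00]), 'position': array([ 0.122, -0.51 ,  0.202]), 'ee_rot': array([ 0.993,  0.117,  0.   , -0.001]), 'wrist_force': array([-0.521, -0.595, -0.183]), 'torque': array([-0.004,  0.01 , -0.023]), 'finger_force': np.float64(0.0), 'width': np.float64(0.092)}
```

View pics/top0.png

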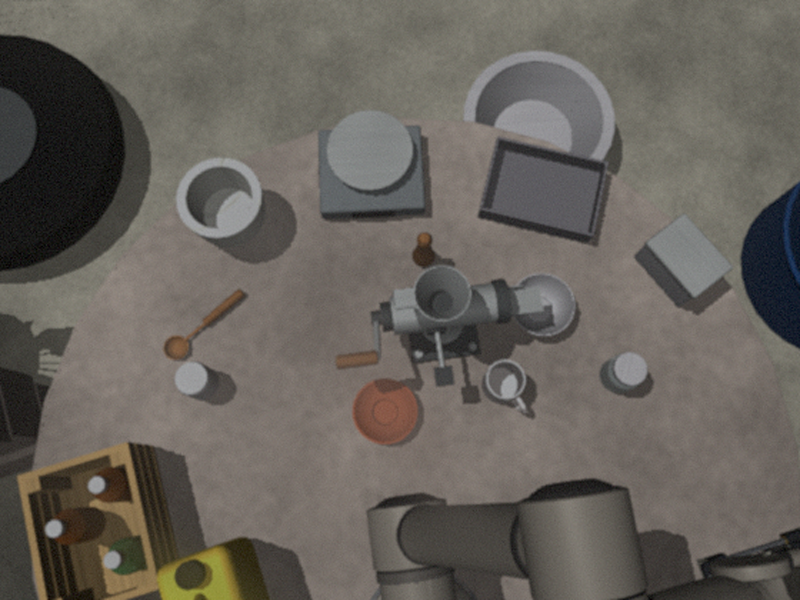

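View pics/side0.png

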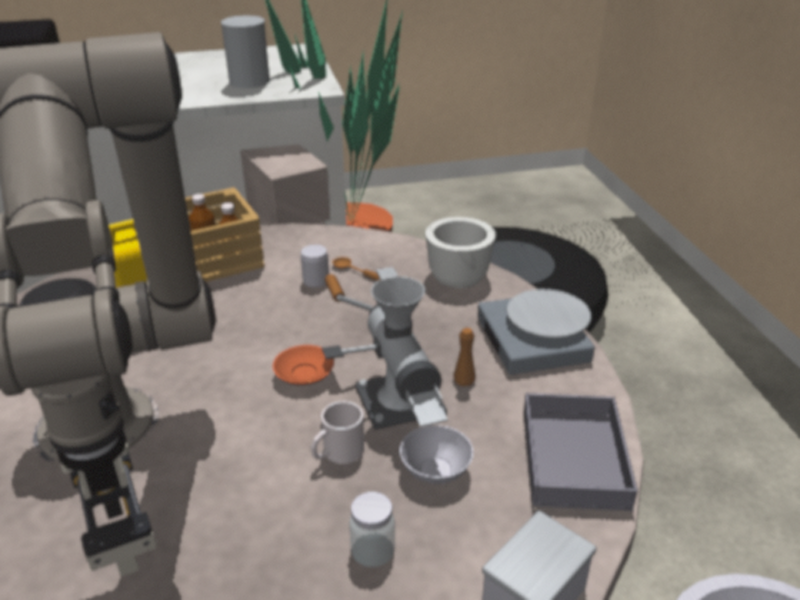

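Top: hopper rim centre at about (442,293), lug (402,300), spout (530,305), lever pad (444,376), crank grip (357,360). Side: lug (388,273), spout (430,405), pad (333,352). I'll zoom in on both.

```bash
python3 - <<'E'
from h import *
import pickle
F=pickle.load(open("F0.pkl","rb"))
for n,(x,y) in {"top":(225,170),"side":(185,175)}.items():
    c=F[n]["color"][y:y+ (120 if n=="top" else 150),x:x+(185 if n=="top" else 160)]
    k=4 if n=="side" else 4
    c=cv2.resize(c,None,fx=k,fy=k,interpolation=cv2.INTER_CUBIC)
    c=np.clip(c.astype(float)*1.3,0,255).astype(np.uint8)
    for i in range(0,c.shape[1],80): cv2.putText(c,str(x+i//k),(i,8),0,.3,(0,255,255)); cv2.line(c,(i,10),(i,14),(0,255,255))
    for i in range(0,c.shape[0],80): cv2.putText(c,str(y+i//k),(0,i+4),0,.3,(0,255,0)); 
    cv2.imwrite(f"pics/{n}z.png",c)
E
```

```text
(no output)
```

View pics/topz.png

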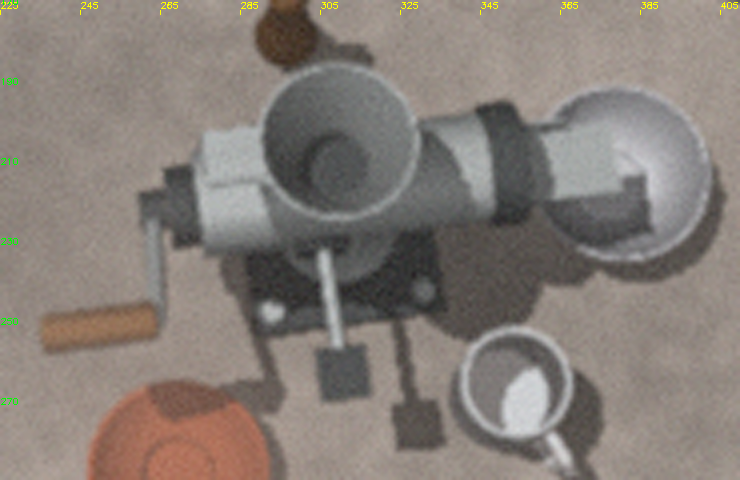

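View pics/sidez.png

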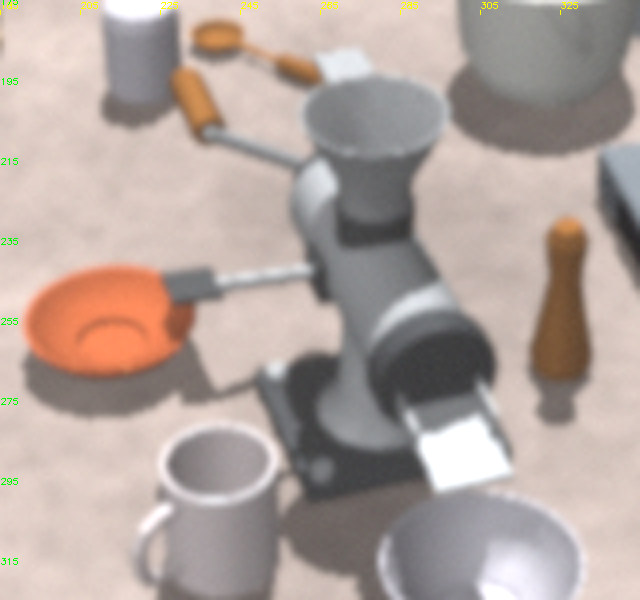

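Top crop: lug at (283.5,209), rim centre (310,205), spout lip (375,210), pad (310.7,263.5). Side crop: lug (271,191.5), rim (279,204.5), lip (301.7,289.7), pad (233,245.7). The crank grip points to -x, low and outside the lug area.

```bash
python3 - <<'E'
from h import *
import pickle
F=pickle.load(open("F0.pkl","rb")); T,S=F["top"],F["side"]
P=dict(lug=((283.5,209),(271,191.5),.255),rim=((310,205),(279,204.5),.255),lip=((375,210),(301.7,289.7),.107),pad=((310.7,263.5),(233,245.7),.133),
 grip=((250,252),(234,201),.1),mug=((354,265.5),(239.7,291),.085))
for k,(a,b,z) in P.items():
    p,e=tri(T,a,S,b); print(k,p.round(3),round(e,4),onz(T,*a,z).round(3)[:2],onz(S,*b,z).round(3)[:2])
R=onz(T,310,205,.255)[:2]; L=onz(T,375,210,.107)[:2]; 
d=R-L; th=np.arctan2(d[1],d[0])-np.pi/2
print("yaw",th)   # grinder +y = direction lip->rim; length expected 186
print(np.linalg.norm(d)); c,s=np.cos(th),np.sin(th); M=np.array([[c,-s],[s,c]]); o=R-M@[0,.010]
for n,q in dict(lug=(0,.075),lip=(0,-.176),pad=(-.127,.02)).items(): print(n,(o+M@q).round(3))
E
```

```text
lug [0.582 0.004 0.252] 0.0006 [0.581 0.004] [ 0.581 -0.   ]
rim [ 0.589 -0.062  0.251] 0.0003 [ 0.587 -0.061] [ 0.587 -0.068]
lip [ 0.602 -0.247  0.113] 0.0024 [ 0.602 -0.248] [ 0.605 -0.241]
pad [ 0.461 -0.061  0.137] 0.0021 [ 0.46  -0.061] [ 0.462 -0.055]
grip [0.492 0.095 0.179] 0.0006 [0.504 0.099] [0.508 0.218]
mug [ 0.456 -0.182  0.082] 0.0011 [ 0.455 -0.181] [ 0.456 -0.185]
yaw 0.07631116421773831
0.18759557855271242
lug [0.583 0.004]
lip [ 0.602 -0.247]
pad [ 0.46  -0.061]
```

Request:
{"name": "servo_tool", "arguments": {
  "series": [
    [0, 0, -30, -7],
    [0, 0, -65, -14],
    [0, 0, -100, -21],
    [0, 0, -130, -28],
    [0, 0, -130, -35]
  ],
  "gripper": 0
}}

```text
time_s: 0.52
position: [0.1219, -0.5126, 0.3387]
ee_rot: [0.911, 0.413, -0.002, 0.005]
wrist_force: [0.3, -0.4, -0.0]
width: 0.063
finger_force: 0.0
```

Request:
{"name": "servo_tool", "arguments": {
  "series": [
    [0, 0, 0, -7],
    [0, 0, 0, -14],
    [0, 0, 0, -21],
    [0, 0, 0, -28],
    [0, 0, 0, -35]
  ]
}}

```text
time_s: 0.93
position: [0.1216, -0.5105, 0.332]
ee_rot: [0.745, 0.667, 0.0, -0.0]
wrist_force: [-0.9, 0.6, 0.3]
width: 0.0298
finger_force: 0.0
```

Request:
{"name": "servo_tool", "arguments": {
  "series": [
    [0, 0, 0, -6],
    [0, 0, 0, -11],
    [0, 0, 0, -11],
    [0, 0, 0, -11],
    [0, 0, 0, -11]
  ]
}}

```text
time_s: 1.35
position: [0.1217, -0.5106, 0.3322]
ee_rot: [0.68, 0.733, 0.0, -0.0]
wrist_force: [-0.3, -0.2, 0.7]
width: 0.0009
finger_force: 0.0
```

Request:
{"name": "servo_tool", "arguments": {
  "series": [
    [24, 25, 0, 0],
    [48, 50, 0, 0],
    [72, 75, 0, 0],
    [96, 99, 0, 0],
    [120, 124, 0, 0]
  ]
}}

```text
time_s: 1.77
position: [0.2367, -0.3802, 0.3324]
ee_rot: [0.68, 0.733, -0.0, 0.0]
wrist_force: [0.4, 0.2, -0.3]
width: 0.0004
finger_force: 0.0
```

Request:
{"name": "servo_tool", "arguments": {
  "series": [
    [24, 25, 0, 0],
    [48, 50, 0, 0],
    [72, 75, 0, 0],
    [96, 99, 0, 0],
    [120, 124, 0, 0]
  ]
}}

```text
time_s: 2.18
position: [0.3512, -0.2509, 0.3326]
ee_rot: [0.68, 0.733, -0.0, 0.0]
wrist_force: [0.4, -0.9, -0.5]
width: 0.0003
finger_force: 0.0
```

Request:
{"name": "servo_tool", "arguments": {
  "series": [
    [24, 25, 0, 0],
    [48, 50, 0, 0],
    [72, 75, 0, 0],
    [96, 99, 0, 0],
    [120, 124, 0, 0]
  ]
}}

```text
time_s: 2.6
position: [0.4658, -0.1217, 0.3325]
ee_rot: [0.68, 0.733, -0.0, 0.0]
wrist_force: [0.9, -0.1, -0.4]
width: 0.0004
finger_force: 0.0
```

Request:
{"name": "servo_tool", "arguments": {
  "series": [
    [24, 25, 0, 0],
    [48, 50, 0, 0],
    [72, 75, 0, 0],
    [96, 99, 0, 0],
    [119, 124, 0, 0]
  ]
}}

```text
time_s: 3.02
position: [0.5802, 0.0066, 0.3324]
ee_rot: [0.68, 0.733, -0.0, 0.0]
wrist_force: [0.5, -0.4, 0.5]
width: 0.0002
finger_force: 0.0
```

Request:
{"name": "servo_tool", "arguments": {
  "series": [
    [0, 0, 20, 0],
    [0, 0, 40, 0],
    [0, 0, 40, 0],
    [0, 0, 40, 0]
  ]
}}

```text
time_s: 3.35
position: [0.579, 0.005, 0.2918]
ee_rot: [0.68, 0.733, -0.001, -0.001]
wrist_force: [0.1, 0.5, 1.8]
width: 0.0003
finger_force: 0.0
```

```bash
python3 - <<'E'
from h import *
s=env.get_state(); print(s["time_s"],s["position"].round(4),s["joint_positions"].round(2))
f=eyes.grab_frame("side")
g=eyes.grab_frame("top")
p=proj(f,[s["position"],[.582,.004,.255]]);print(p, proj(g,[s["position"]]))
c=f["color"][120:270,200:400]
cv2.imwrite("pics/lug.png",cv2.resize(c,None,fx=4,fy=4,interpolation=cv2.INTER_CUBIC))
E
```

```text
3.35 [0.579  0.005  0.2918] [-0.12  0.4   1.2  -0.    1.55 -0.2 ]
[[269.60836124 178.85598215]
 [270.94538682 190.66337441]] [[283.18862336 206.0067036 ]]
```

View pics/lug.png

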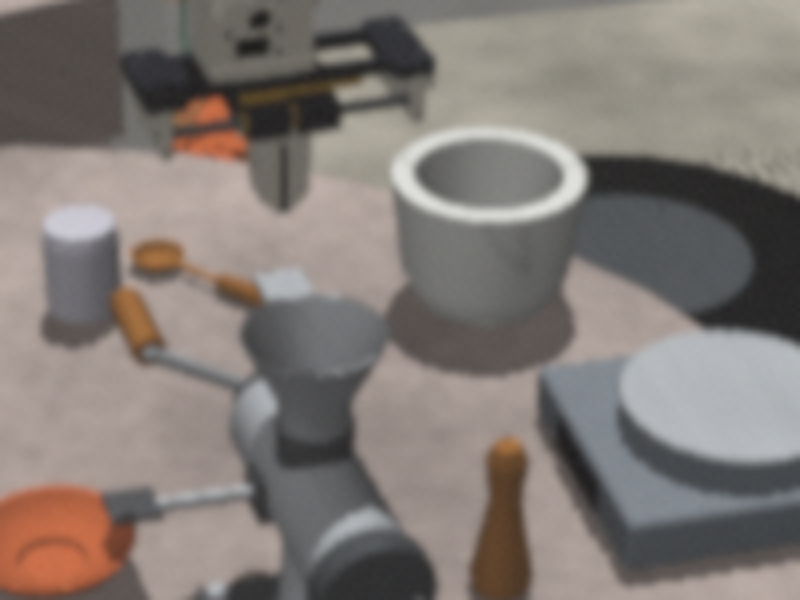

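Fingertip appears at side pixel (270,173), right above the lug at (271,191). The crank grip is well clear. I'll descend using force feedback.

Request:
{"name": "servo_tool", "arguments": {
  "series": [
    [0, 3, 10, 0],
    [0, 3, 20, 0],
    [0, 3, 30, 0],
    [0, 3, 30, 0],
    [0, 3, 30, 0]
  ]
}}

```text
time_s: 3.87
position: [0.582, 0.0051, 0.2615]
ee_rot: [0.68, 0.734, -0.001, -0.001]
wrist_force: [-0.6, 0.3, 0.5]
width: 0.0003
finger_force: 0.0
```

Request:
{"name": "servo_tool", "arguments": {
  "series": [
    [0, 0, 2, 0],
    [0, 0, 4, 0],
    [0, 0, 6, 0],
    [0, 0, 8, 0],
    [0, 0, 8, 0]
  ]
}}

```text
time_s: 4.28
position: [0.5823, 0.0051, 0.254]
ee_rot: [0.679, 0.734, -0.0, -0.0]
wrist_force: [-1.2, -0.4, 0.6]
width: 0.0009
finger_force: 0.0
```

Request:
{"name": "servo_tool", "arguments": {
  "series": [
    [0, 0, 1, 0],
    [0, 0, 2, 0],
    [0, 0, 3, 0],
    [0, 0, 4, 0],
    [0, 0, 4, 0]
  ]
}}

```text
time_s: 4.7
position: [0.5824, 0.0051, 0.2501]
ee_rot: [0.679, 0.734, -0.0, -0.0]
wrist_force: [0.2, 0.7, 0.1]
width: 0.0003
finger_force: 0.0
```

Request:
{"name": "servo_tool", "arguments": {
  "series": [
    [0, 0, 1, 0],
    [0, 0, 2, 0],
    [0, 0, 3, 0],
    [0, 0, 4, 0],
    [0, 0, 4, 0]
  ]
}}

```text
time_s: 5.12
position: [0.5824, 0.0051, 0.2461]
ee_rot: [0.679, 0.734, -0.0, -0.0]
wrist_force: [0.0, 0.2, -0.8]
width: 0.0001
finger_force: 0.0
```

```bash
python3 - <<'E'
from h import *
import pickle
F=pickle.load(open("F0.pkl","rb"))
W=[]
for i in range(4):
    f=eyes.grab_frame("side" if i<1 else "top"); W.append(env.get_state()["wrist_force"]); 
    if i==0: S=f
print(np.mean(W,0),env.get_state()["position"],proj(S,[env.get_state()["position"]]))
c=np.hstack([F["side"]["color"][140:240,235:320],S["color"][140:240,235:320]])
cv2.imwrite("pics/lug2.png",cv2.resize(c,None,fx=4.6,fy=4.6,interpolation=cv2.INTER_CUBIC))
E
```

```text
[0.22950045 0.37573387 0.06858583] [0.58248749 0.00508901 0.24645918] [[271.06886949 193.12285532]]
```

View pics/lug2.png

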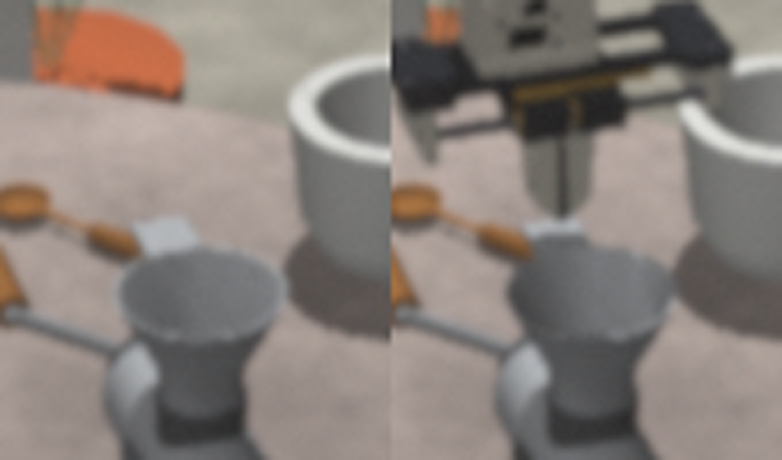

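The tip at (272,187) still shows a gap above the lug (190–195), so the real tip sits higher than the reported TCP. I'll keep descending.

Request:
{"name": "servo_tool", "arguments": {
  "series": [
    [0, 0, 1, 0],
    [0, 0, 2, 0],
    [0, 0, 3, 0],
    [0, 0, 4, 0],
    [0, 0, 4, 0]
  ]
}}

```text
time_s: 5.73
position: [0.5823, 0.0051, 0.2421]
ee_rot: [0.679, 0.734, -0.0, -0.0]
wrist_force: [0.2, -0.2, 0.0]
width: 0.0004
finger_force: 0.0
```

Request:
{"name": "servo_tool", "arguments": {
  "series": [
    [0, 0, 1, 0],
    [0, 0, 2, 0],
    [0, 0, 3, 0],
    [0, 0, 4, 0],
    [0, 0, 4, 0]
  ]
}}

```text
time_s: 6.15
position: [0.5824, 0.0051, 0.2381]
ee_rot: [0.679, 0.734, -0.0, -0.0]
wrist_force: [-0.4, -0.3, -0.2]
width: 0.0006
finger_force: 0.0
```

```bash
cat > w.py <<'E'
from h import *
W=[]
for i in range(4):
    f=eyes.grab_frame("side"); W.append(env.get_state()["wrist_force"])
s=env.get_state(); print(np.mean(W,0).round(2),s["position"].round(4),round(s["time_s"],2))
E
python3 w.py
```

```text
[0.03 0.08 0.32] [0.5825 0.0051 0.2385] 6.35
```

Request:
{"name": "servo_tool", "arguments": {
  "series": [
    [0, 0, 1, 0],
    [0, 0, 2, 0],
    [0, 0, 3, 0],
    [0, 0, 3, 0],
    [0, 0, 3, 0]
  ]
}}

```text
time_s: 6.77
position: [0.5824, 0.0051, 0.2353]
ee_rot: [0.679, 0.734, -0.0, -0.0]
wrist_force: [0.2, -1.2, 0.4]
width: 0.0003
finger_force: 0.0
```

```bash
python3 w.py; python3 - <<'E'
from h import *
import pickle
F=pickle.load(open("F0.pkl","rb"))
S=eyes.grab_frame("side")
c=np.hstack([F["side"]["color"][170:230,250:310],S["color"][170:230,250:310]])
cv2.imwrite("pics/lug3.png",cv2.resize(c,None,fx=6.6,fy=6.6,interpolation=cv2.INTER_CUBIC))
E
```

```text
[ 0.09 -0.06 -0.14] [0.5825 0.0051 0.2354] 6.97
```

View pics/lug3.png

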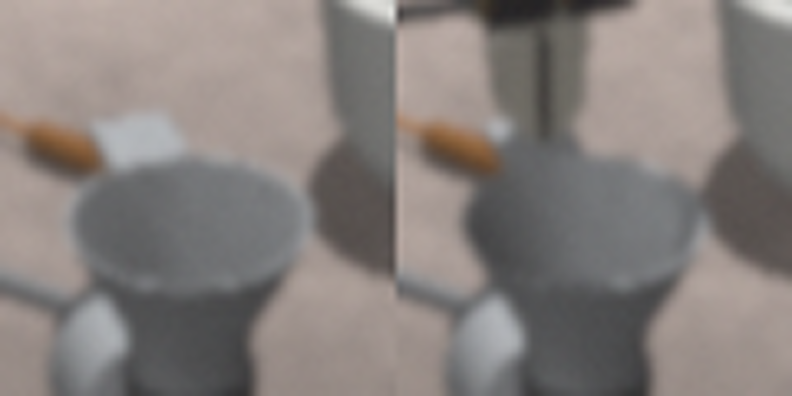

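Tip now at about (272,191), at the lug's centre row and just about touching. I'll go on in small steps.

Request:
{"name": "servo_tool", "arguments": {
  "series": [
    [0, 0, 1, 0],
    [0, 0, 2, 0],
    [0, 0, 3, 0],
    [0, 0, 3, 0]
  ]
}}

```text
time_s: 7.35
position: [0.5823, 0.0051, 0.2321]
ee_rot: [0.679, 0.734, -0.0, -0.0]
wrist_force: [-0.8, 0.5, 0.4]
width: 0.0006
finger_force: 0.0
```

```bash
python3 w.py
```

```text
[-0.21  0.47 -0.05] [0.5825 0.0051 0.2324] 7.55
```

Request:
{"name": "servo_tool", "arguments": {
  "series": [
    [0, 0, 1, 0],
    [0, 0, 2, 0],
    [0, 0, 3, 0],
    [0, 0, 3, 0]
  ]
}}

```text
time_s: 7.88
position: [0.5825, 0.0051, 0.2292]
ee_rot: [0.679, 0.734, -0.0, 0.0]
wrist_force: [0.0, 0.5, 1.6]
width: 0.0003
finger_force: 0.3
```

```bash
python3 w.py
```

```text
[0.08 0.33 0.5 ] [0.5825 0.0051 0.2295] 8.08
```

Request:
{"name": "servo_tool", "arguments": {
  "series": [
    [0, 0, 1, 0],
    [0, 0, 2, 0],
    [0, 0, 3, 0],
    [0, 0, 3, 0]
  ]
}}

```text
time_s: 8.42
position: [0.5825, 0.0051, 0.2263]
ee_rot: [0.679, 0.734, 0.0, 0.0]
wrist_force: [-0.4, 0.0, 1.6]
width: 0.0003
finger_force: 0.9
```

```bash
python3 w.py
```

```text
[0.13 0.31 1.28] [0.5825 0.0051 0.2265] 8.62
```

Request:
{"name": "servo_tool", "arguments": {
  "series": [
    [0, 0, 1, 0],
    [0, 0, 2, 0],
    [0, 0, 3, 0],
    [0, 0, 3, 0]
  ]
}}

```text
time_s: 8.95
position: [0.5825, 0.0051, 0.2233]
ee_rot: [0.679, 0.734, 0.0, 0.0]
wrist_force: [-0.3, -0.4, 1.9]
width: 0.0003
finger_force: 1.5
```

```bash
python3 w.py; python3 - <<'E'
from h import *
import pickle
F=pickle.load(open("F0.pkl","rb"))
S=eyes.grab_frame("side");T=eyes.grab_frame("top")
c=np.hstack([F["side"]["color"][170:230,250:310],S["color"][170:230,250:310],T["color"][180:240,270:330]])
cv2.imwrite("pics/lug4.png",cv2.resize(c,None,fx=4.4,fy=4.4,interpolation=cv2.INTER_CUBIC))
E
```

```text
[-0.28  0.18  3.05] [0.5825 0.0051 0.2235] 9.15
```

View pics/lug4.png

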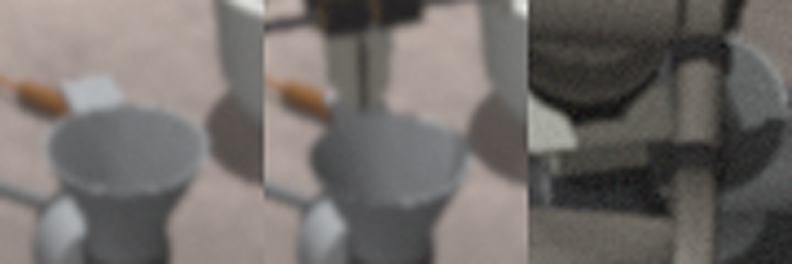

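Rim has dropped by about 1.6 px (roughly 5 mm) with 3 N on the tip, so the tap is done. Tips sit about 25 mm above the reported TCP. Next: rise, go over to the spout and descend.

Request:
{"name": "servo_tool", "arguments": {
  "series": [
    [0, 0, -10, 0],
    [0, 0, -30, 0],
    [0, 0, -55, 0],
    [0, 0, -80, 0],
    [0, 0, -80, 0]
  ]
}}

```text
time_s: 9.67
position: [0.5841, 0.0049, 0.3091]
ee_rot: [0.679, 0.734, 0.003, 0.004]
wrist_force: [-0.6, 0.3, 0.1]
width: 0.0003
finger_force: 0.0
```

Request:
{"name": "servo_tool", "arguments": {
  "series": [
    [-30, 0, 0, 0],
    [-60, 0, 0, 0],
    [-90, 0, 0, 0],
    [-120, 0, 0, 0],
    [-150, 0, 0, 0]
  ]
}}

```text
time_s: 10.08
position: [0.5937, -0.1457, 0.3032]
ee_rot: [0.679, 0.734, -0.0, -0.0]
wrist_force: [0.4, 0.4, -1.1]
width: 0.0005
finger_force: 0.0
```

Request:
{"name": "servo_tool", "arguments": {
  "series": [
    [-30, 0, 0, 0],
    [-60, 0, 0, 0],
    [-90, 0, 0, 0],
    [-105, 0, 0, 0],
    [-105, 0, 0, 0]
  ]
}}

```text
time_s: 10.5
position: [0.6013, -0.2528, 0.302]
ee_rot: [0.681, 0.732, -0.001, -0.001]
wrist_force: [-0.2, 0.5, 0.2]
width: 0.0004
finger_force: 0.0
```

Request:
{"name": "servo_tool", "arguments": {
  "series": [
    [0, 0, 35, 0],
    [0, 0, 70, 0],
    [0, 0, 105, 0],
    [0, 0, 140, 0],
    [0, 0, 140, 0]
  ]
}}

```text
time_s: 10.92
position: [0.5982, -0.2461, 0.1556]
ee_rot: [0.679, 0.734, -0.002, -0.007]
wrist_force: [-0.2, 1.1, -1.3]
width: 0.0006
finger_force: 0.0
```

```bash
python3 w.py; python3 - <<'E'
from h import *
S=eyes.grab_frame("side");T=eyes.grab_frame("top"); p=env.get_state()["position"].copy(); p[2]+=.025
print(proj(S,[p]),proj(T,[p]))
c=np.hstack([S["color"][200:320,240:360],T["color"][150:270,320:440]])
cv2.imwrite("pics/sp.png",cv2.resize(c,None,fx=3.3,fy=3.3,interpolation=cv2.INTER_CUBIC))
E
```

```text
[ 0.43 -0.17  0.38] [ 0.6034 -0.2494  0.1664] 11.12
[[302.85257156 265.81646606]] [[381.10486376 201.53044529]]
```

View pics/sp.png

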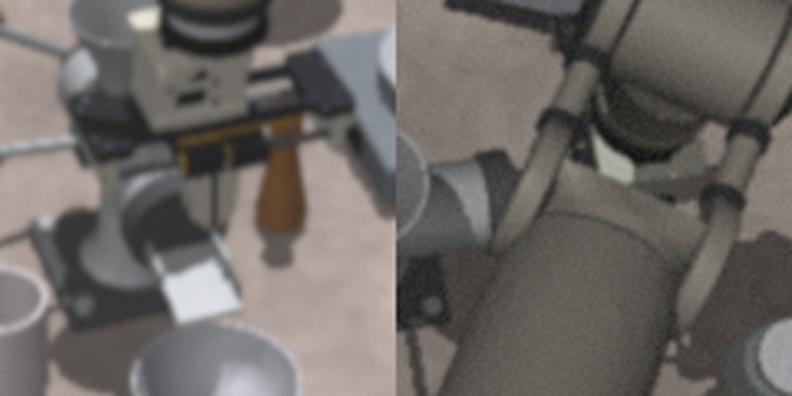

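The side view shows the fingers in front of the burr head, with their tips at about (304,271) next to the spout. I'll measure the tip numerically by differencing against the first picture.

```bash
python3 - <<'E'
from h import *
import pickle
F=pickle.load(open("F0.pkl","rb"))
S=eyes.grab_frame("side"); p=env.get_state()["position"]
A=cv2.GaussianBlur(S["color"],(3,3),0).astype(int);B=cv2.GaussianBlur(F["side"]["color"],(3,3),0).astype(int)
d=np.abs(A-B).max(2)
for off in (0,.025): print(off,proj(S,[p+[0,0,off]]))
print("    "," ".join("%3d"%u for u in range(290,322)))
for v in range(255,300): print(v," "," ".join("%3d"%x if x>14 else "  ." for x in d[v,290:322]))
E
```

```text
0 [[302.52454719 273.94296851]]
0.025 [[302.74811856 265.94844051]]
     290 291 292 293 294 295 296 297 298 299 300 301 302 303 304 305 306 307 308 309 310 311 312 313 314 315 316 317 318 319 320 321
255     .   .   .   .   .   .  18  21  27  29  29  26  16   .  41  59  56  49  45  44  41  34  19   .   .   .   .   .   .   .   .   .
256     .   .   .   .   .  18  27  34  39  41  42  41  34   .  20  41  45  42  42  42  40  32  18   .   .   .   .   .   .   .   .   .
257     .   .   .   .   .  25  36  44  49  51  51  49  44  27   .  22  30  34  39  41  39  30  16   .   .   .   .   .   .   .   .   .
258     .   .   .   .  17  31  44  53  57  59  59  57  51  36  15   .   .  24  34  39  36  26   .   .   .   .   .   .   .   .   .   .
259     .   .   .   .  18  35  49  57  61  63  63  61  56  44  25   .   .   .  26  35  32  21   .   .   .   .   .   .   .   .   .   .
260     .   .   .   .  17  34  49  59  62  64  65  63  60  48  32  24  20   .  16  30  30  19   .   .   .   .   .   .   .   .   .   .
261     .   .   .   .   .  29  45  55  61  63  64  64  61  49  34  30  32  23   .  24  29  19  
[... 4430 characters left out ...]
 .   .   .   .   .   .   .   .
295     .   .   .   .   .   .   .   .   .   .   .   .   .   .   .   .   .   .   .   .   .   .   .   .   .   .   .   .   .   .   .   .
296     .   .   .   .   .   .   .   .   .   .   .   .   .   .   .   .   .   .   .   .   .   .   .   .   .   .   .   .   .   .   .   .
297     .   .   .   .   .   .   .   .   .   .   .   .   .   .   .   .   .   .   .   .   .   .   .   .   .   .   .   .   .   .   .   .
298     .   .   .   .   .   .   .   .   .   .   .   .   .   .   .   .   .   .   .   .   .   .   .   .   .   .   .   .   .   .   .   .
299     .   .   .   .   .   .   .   .   .   .   .   .   .   .   .   .   .   .   .   .   .   .   .   .   .   .   .   .   .   .   .   .
```

Tip is at (303.5,269), consistent with a tip about 20–25 mm above the reported TCP. Expect spout contact near TCP z 0.083.

Request:
{"name": "servo_tool", "arguments": {
  "series": [
    [0, 0, 20, 0],
    [0, 0, 40, 0],
    [0, 0, 55, 0],
    [0, 0, 62, 0],
    [0, 0, 62, 0]
  ]
}}

```text
time_s: 11.68
position: [0.6016, -0.2489, 0.1007]
ee_rot: [0.68, 0.734, -0.0, -0.001]
wrist_force: [0.0, 0.8, 0.2]
width: 0.0001
finger_force: 0.0
```

Request:
{"name": "servo_tool", "arguments": {
  "series": [
    [0, 0, 2, 0],
    [0, 0, 4, 0],
    [0, 0, 6, 0],
    [0, 0, 8, 0],
    [0, 0, 8, 0]
  ]
}}

```text
time_s: 12.1
position: [0.602, -0.2492, 0.0934]
ee_rot: [0.679, 0.734, -0.0, 0.0]
wrist_force: [-0.0, -0.1, 0.5]
width: 0.0005
finger_force: 0.0
```

```bash
python3 w.py
```

```text
[-0.04 -0.32  0.53] [ 0.6021 -0.2492  0.0936] 12.3
```

Request:
{"name": "servo_tool", "arguments": {
  "series": [
    [0, 0, 1, 0],
    [0, 0, 2, 0],
    [0, 0, 3, 0],
    [0, 0, 4, 0],
    [0, 0, 4, 0]
  ]
}}

```text
time_s: 12.72
position: [0.6019, -0.2491, 0.0891]
ee_rot: [0.679, 0.734, -0.0, -0.0]
wrist_force: [-1.3, 0.0, -0.2]
width: 0.0006
finger_force: 0.0
```

```bash
python3 w.py
```

```text
[ 0.24 -0.11 -0.06] [ 0.6021 -0.2492  0.0895] 12.92
```

Request:
{"name": "servo_tool", "arguments": {
  "series": [
    [0, 0, 1, 0],
    [0, 0, 2, 0],
    [0, 0, 3, 0],
    [0, 0, 4, 0],
    [0, 0, 4, 0]
  ]
}}

```text
time_s: 13.33
position: [0.6019, -0.2491, 0.0851]
ee_rot: [0.679, 0.734, -0.0, -0.0]
wrist_force: [-0.6, 0.5, 0.5]
width: 0.0007
finger_force: 0.0
```

Request:
{"name": "servo_tool", "arguments": {
  "series": [
    [0, 0, 1, 0],
    [0, 0, 2, 0],
    [0, 0, 3, 0],
    [0, 0, 4, 0],
    [0, 0, 4, 0]
  ]
}}

```text
time_s: 13.75
position: [0.602, -0.249, 0.0813]
ee_rot: [0.679, 0.734, 0.0, -0.0]
wrist_force: [-0.4, 1.1, 1.1]
width: 0.0007
finger_force: 0.6
```

```bash
python3 w.py
```

```text
[0.26 0.49 1.26] [ 0.6021 -0.2491  0.0816] 13.95
```

Request:
{"name": "servo_tool", "arguments": {
  "series": [
    [0, 0, 2, 0],
    [0, 0, 4, 0],
    [0, 0, 4, 0],
    [0, 0, 4, 0]
  ]
}}

```text
time_s: 14.28
position: [0.6022, -0.2491, 0.0776]
ee_rot: [0.679, 0.734, 0.0, 0.0]
wrist_force: [-0.3, 1.9, 3.8]
width: 0.0004
finger_force: 1.6
```

Request:
{"name": "servo_tool", "arguments": {
  "series": [
    [0, 0, -10, 0],
    [0, 0, -40, 0],
    [0, 0, -75, 0],
    [0, 0, -110, 0],
    [0, 0, -145, 0]
  ]
}}

```text
time_s: 14.7
position: [0.6015, -0.2492, 0.2244]
ee_rot: [0.68, 0.734, -0.0, -0.0]
wrist_force: [1.1, -0.9, 0.0]
width: 0.0004
finger_force: 0.0
```

Request:
{"name": "servo_tool", "arguments": {
  "series": [
    [0, 0, -35, 0],
    [0, 0, -70, 7],
    [0, 0, -80, 14],
    [0, 0, -80, 21],
    [0, 0, -80, 28]
  ]
}}

```text
time_s: 15.12
position: [0.6021, -0.2496, 0.3044]
ee_rot: [0.839, 0.545, 0.0, 0.001]
wrist_force: [0.2, -1.0, 0.2]
width: 0.0004
finger_force: 0.0
```

Request:
{"name": "servo_tool", "arguments": {
  "series": [
    [0, 0, 0, 7],
    [0, 0, 0, 14],
    [0, 0, 0, 21],
    [0, 0, 0, 28],
    [0, 0, 0, 35]
  ]
}}

```text
time_s: 15.53
position: [0.6017, -0.2493, 0.3028]
ee_rot: [0.964, 0.267, -0.0, 0.0]
wrist_force: [0.1, -0.1, 0.1]
width: 0.0007
finger_force: 0.0
```

Request:
{"name": "servo_tool", "arguments": {
  "series": [
    [0, 0, 0, 7],
    [0, 0, 0, 14],
    [0, 0, 0, 21],
    [0, 0, 0, 27],
    [0, 0, 0, 27]
  ]
}}

```text
time_s: 15.95
position: [0.6017, -0.2493, 0.3028]
ee_rot: [0.999, 0.036, -0.0, 0.0]
wrist_force: [-1.0, 0.2, -0.4]
width: 0.0003
finger_force: 0.0
```

Request:
{"name": "servo_tool", "arguments": {
  "series": [
    [-33, 0, 0, 0],
    [-66, 0, 0, 0],
    [-100, 0, 0, 0],
    [-133, 0, 0, 0],
    [-133, -33, 0, 0]
  ]
}}

```text
time_s: 16.37
position: [0.4621, -0.2312, 0.3027]
ee_rot: [0.999, 0.036, -0.001, 0.002]
wrist_force: [1.5, 0.3, 0.9]
width: 0.0003
finger_force: 0.0
```

Request:
{"name": "servo_tool", "arguments": {
  "series": [
    [0, -33, 0, 0],
    [0, -66, 0, 0],
    [0, -100, 0, 0],
    [0, -133, 0, 0],
    [0, -165, 0, 0]
  ]
}}

```text
time_s: 16.78
position: [0.4536, -0.0605, 0.3029]
ee_rot: [0.999, 0.04, 0.0, 0.0]
wrist_force: [1.0, -0.1, 1.2]
width: 0.0002
finger_force: 0.0
```

Request:
{"name": "servo_tool", "arguments": {
  "series": [
    [0, 0, 30, 0],
    [0, 0, 60, 0],
    [0, 0, 90, 0],
    [0, 0, 120, 0],
    [0, 0, 120, 0]
  ]
}}

```text
time_s: 17.2
position: [0.4508, -0.0609, 0.178]
ee_rot: [0.999, 0.04, -0.005, -0.001]
wrist_force: [-0.9, 0.7, -0.6]
width: 0.0006
finger_force: 0.0
```

```bash
python3 w.py; python3 - <<'E'
from h import *
S=eyes.grab_frame("side"); p=env.get_state()["position"].copy(); p[2]+=.024
print(proj(S,[p]),proj(S,[[.461,-.061,.136]]))
cv2.imwrite("pics/lev.png",cv2.resize(S["color"][160:310,180:380],None,fx=4,fy=4,interpolation=cv2.INTER_CUBIC))
E
```

```text
[ 0.31 -0.6   0.84] [ 0.4555 -0.0624  0.1844] 17.4
[[229.42191322 224.68410615]] [[232.81168455 246.16988573]]
```

View pics/lev.png

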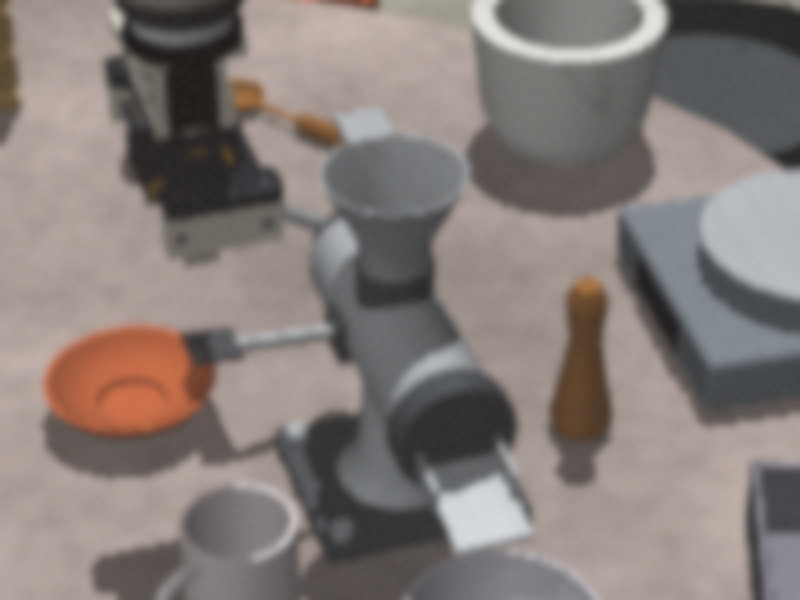

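Tips at (229,224.5) match the prediction, directly above the pad at (232,246); everything else is undisturbed. Descending onto the lever.

Request:
{"name": "servo_tool", "arguments": {
  "series": [
    [0, 0, 20, 0],
    [0, 0, 40, 0],
    [0, 0, 55, 0],
    [0, 0, 62, 0],
    [0, 0, 62, 0]
  ]
}}

```text
time_s: 17.87
position: [0.4542, -0.062, 0.1203]
ee_rot: [0.999, 0.038, -0.0, -0.0]
wrist_force: [0.1, 0.3, -0.7]
width: 0.0007
finger_force: 0.0
```

Request:
{"name": "servo_tool", "arguments": {
  "series": [
    [0, 0, 2, 0],
    [0, 0, 4, 0],
    [0, 0, 6, 0],
    [0, 0, 8, 0],
    [0, 0, 8, 0]
  ]
}}

```text
time_s: 18.28
position: [0.4547, -0.0621, 0.1127]
ee_rot: [0.999, 0.038, 0.001, 0.0]
wrist_force: [0.8, -0.8, 1.6]
width: 0.0001
finger_force: 0.4
```

Request:
{"name": "servo_tool", "arguments": {
  "series": [
    [0, 0, 2, 0],
    [0, 0, 4, 0],
    [0, 0, 6, 0],
    [0, 0, 8, 0],
    [0, 0, 8, 0]
  ]
}}

```text
time_s: 18.7
position: [0.4542, -0.0619, 0.104]
ee_rot: [0.999, 0.038, -0.0, -0.0]
wrist_force: [-0.1, -0.5, 0.8]
width: 0.0006
finger_force: 0.3
```

Request:
{"name": "servo_tool", "arguments": {
  "series": [
    [0, 0, 3, 0],
    [1, 0, 6, 0],
    [1, 0, 9, 0],
    [2, 0, 12, 0],
    [2, 0, 12, 0]
  ]
}}

```text
time_s: 19.12
position: [0.4558, -0.0616, 0.0916]
ee_rot: [0.999, 0.038, -0.001, -0.0]
wrist_force: [-0.9, 0.1, 0.1]
width: 0.001
finger_force: 0.3
```

Request:
{"name": "servo_tool", "arguments": {
  "series": [
    [1, 0, 3, 0],
    [2, 0, 6, 0],
    [3, 0, 9, 0],
    [4, 0, 12, 0],
    [4, 0, 12, 0]
  ]
}}

```text
time_s: 19.53
position: [0.4601, -0.0613, 0.0797]
ee_rot: [0.999, 0.038, -0.0, -0.0]
wrist_force: [-0.7, -0.9, 1.0]
width: 0.0005
finger_force: 0.5
```

Request:
{"name": "servo_tool", "arguments": {
  "series": [
    [1, 0, 2, 0],
    [1, 0, 4, 0],
    [2, 0, 6, 0],
    [2, 0, 8, 0],
    [2, 0, 8, 0]
  ]
}}

```text
time_s: 19.95
position: [0.4628, -0.0614, 0.0723]
ee_rot: [0.999, 0.038, 0.001, 0.0]
wrist_force: [0.3, -0.2, 0.9]
width: 0.0006
finger_force: 0.6
```

```bash
python3 w.py
```

```text
[ 0.05 -0.54  0.7 ] [ 0.4624 -0.0614  0.0724] 20.15
```

Request:
{"name": "servo_tool", "arguments": {
  "series": [
    [0, 0, -5, 0],
    [0, 0, -20, 0],
    [0, 0, -45, 0],
    [0, 0, -75, 0],
    [0, 0, -110, 0]
  ]
}}

```text
time_s: 20.57
position: [0.4611, -0.061, 0.183]
ee_rot: [0.999, 0.038, -0.001, -0.0]
wrist_force: [0.6, 0.1, -0.1]
width: 0.0006
finger_force: 0.0
```

Request:
{"name": "servo_tool", "arguments": {
  "series": [
    [0, 0, -30, 0],
    [-30, 0, -60, 0],
    [-60, 0, -60, 0],
    [-60, 0, -60, 0],
    [-60, 0, -60, 0]
  ]
}}

```text
time_s: 20.98
position: [0.4017, -0.0659, 0.2433]
ee_rot: [0.999, 0.038, 0.001, 0.0]
wrist_force: [-0.0, 0.5, -0.0]
width: 0.0005
finger_force: 0.0
```

```bash
python3 - <<'E'
from h import *
import pickle
F=pickle.load(open("F0.pkl","rb"))["side"]
S=eyes.grab_frame("side"); print(env.get_state()["position"].round(3))
D=lambda p:proj(S,[p])[0].round(0)
print("predicted pad px if dropped 40:",D([.471,-.06,.096]))
d=cv2.absdiff(cv2.GaussianBlur(S["color"],(3,3),0),cv2.GaussianBlur(F["color"],(3,3),0)).max(2)
m=(d>25).astype(np.uint8); n,l,st,c=cv2.connectedComponentsWithStats(m)
for i in range(1,n):
    if st[i,4]>12: print(st[i],c[i].round(0))
for nm,q in dict(lug=(255,295,180,215),spout=(285,320,265,300)).items():
    a,b,e,g=q; t=F["color"][e:g,a:b]; r=cv2.matchTemplate(S["color"][e-6:g+6,a-6:b+6],t,cv2.TM_CCOEFF_NORMED); print(nm,cv2.minMaxLoc(r)[1::2])
E
```

```text
[ 0.402 -0.066  0.243]
predicted pad px if dropped 40: [237. 257.]
[  0   0  41  18 424] [15.  9.]
[   0    0   85  122 3967] [33. 56.]
[ 40   4  14  12 101] [46.  9.]
[ 56  13  25  13 175] [67. 20.]
[31 14  7 10 37] [35. 18.]
[ 93  23  21  12 182] [105.  28.]
[ 61  27  20  20 224] [69. 35.]
[ 107   30  115   97 4374] [168.  81.]
[   10    72   142   211 13533] [ 88. 184.]
[182  72  18   6  89] [191.  75.]
[150  82  12   5  20] [156.  84.]
[ 182  136   45   76 1830] [203. 174.]
[ 48 139   8   6  23] [ 52. 141.]
[ 10 141  42  15 222] [ 33. 147.]
[183 144   4   5  17] [184. 146.]
[   0  149   62  152 3354] [ 23. 202.]
[  0 196   7  14  79] [  3. 203.]
[225 241  34  11 170] [236. 246.]
[232 248  25  17 149] [240. 257.]
[ 37 263  35   9 134] [ 53. 268.]
[ 71 276  10  17 109] [ 75. 285.]
[  36  286  116  134 7446] [ 97. 346.]
[ 124  304   99   89 4241] [181. 354.]
[  8 306  25  42 419] [ 18. 326.]
[   0  346   61   60 2476] [ 32. 377.]
lug (0.9991654753684998, (6, 6))
spout (0.9997456073760986, (6, 6))
```

The lever pad now sits at about (239,257), where a 40 mm drop was predicted. Lug and spout are back exactly in place, and nothing else near the grinder has changed.

```bash
python3 -c "
from workcell import env
print(env.close_job())"
```

```text
the job is handed in; nothing more can be done
None
```

I tapped the lug with about 3 N and the spout with up to about 4 N, then pressed the lever down about 4 cm and left it there; in the last picture lug and spout were back in place and nothing else had moved, and the job is handed in, but no verdict came back.

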